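Pack two lunch boxes at the kitchen table

TASK

Pack the two lunch boxes from the things standing about between them: the long box gets the drink carton, lying flat in its larger compartment, and the mandarin in the smaller one; the square box gets the dessert pot in one half and the round cheese in the other, whichever way round. Set each down gently on the floor of its compartment, the same way up as it is now, so that the lids will close, and leave the boxes and everything else on the table standing where they are.

Things in the scene. Friction and masses are not known exactly. Their poses are not given: they have to be found in the camera images.
- long_box: Long open steel lunch box, 224 (x) x 131 (y) x 45 mm high; floor and walls 3 mm. Origin: centre of underside, z up; x roughly away from the robot. A cross wall (3 mm thick, 38 mm high) at x = +22.5 mm makes two compartments: larger x = -109 to +21 mm (centre -44), smaller x = +24 to +109 mm (centre +66.5), both y = -62.5 to +62.5 mm. Small latches outside on the short ends. Loose, 0.42 kg.
- square_box: Square open steel lunch box, 160 x 160 x 45 mm high; floor and walls 3 mm. Origin: centre of underside, z up; x roughly away from the robot. A cross wall at x = 0 (3 mm thick, 38 mm high, along y) makes two equal halves, each 75.5 mm (x) by 154 mm (y), centred at x = +39 and -39 mm. Small latches outside on two sides. Loose, 0.42 kg.
- mandarin: A mandarin orange: squat round fruit, 58 mm across at 21 mm above the table, 42 mm high, on a small flat base; about 85 g. Origin: centre of the underside, z up through the stalk end.
- carton: A small drink carton lying on its broad side, a plain pale brick with a thin white straw lying on its top: 105 mm long (x) by 49 mm wide (y) by 38 mm high; about 215 g. Origin: centre of the underside, z up.
- pot: A small dessert pot, white plastic with a flat foil lid (tab at its +x edge, reaching 40 mm from the axis): 50 mm across at the foot, widening to 59 mm under the 62 mm rim, 40 mm high; about 80 g. Origin: centre of the underside, z up.
- cheese: A small round cheese, a cream-coloured thick disc with a narrow paper band over its top: 48 mm across, 29 mm high; about 55 g. Origin: centre of the underside, z up.
- apple: A green apple, not wanted: 72 mm across, 66 mm high plus a stalk to 79 mm, bigger than the mandarin. Loose. Origin: centre of the underside, z up.
- jam_jar: A jam jar, not wanted: dark red with a paper label and a metal lid, 62 mm across, 70 mm high. Loose. Origin: centre of the underside, z up.
- salt: A white salt shaker with a steel cap, not wanted: 42 mm across at the foot, 70 mm high. Loose. Origin: centre of the underside, z up.
- pepper: A turned dark wooden pepper mill with a small steel ball on top, not wanted: 50 mm across at the foot, 95 mm high. Loose. Origin: centre of the underside, z up.
Things that resemble listed ones, but are neither listed nor needed, are in the scene too. Leave any purple or turquoise look-alike of the jam_jar alone.

How it is judged:
At the end, for the whole second after the job is handed in: Carton in the long box's larger compartment, mandarin in its smaller; pot and cheese in the square box, one per half: centres inside the compartments, undersides within 7 mm of the floor, tilt under 0.2 rad, at rest; boxes and bystanders within 30 mm of their start, tilt under 0.3 rad (x of carton in the frame of long_box between -0.109 and 0.021 m and y of carton in the frame of long_box between -0.0625 and 0.0625 m and z of carton in the frame of long_box between -0.003 and 0.01 m and angle between each of carton, mandarin's own z axis and vertical below 0.2 rad and x of mandarin in the frame of long_box between 0.024 and 0.109 m and y of mandarin in the frame of long_box between -0.0625 and 0.0625 m and z of mandarin in the frame of long_box between -0.003 and 0.01 m and ((x of pot in the frame of square_box between 0 and 0.078 m and y of pot in the frame of square_box between -0.078 and 0.078 m and z of pot in the frame of square_box between -0.003 and 0.01 m and angle between each of pot, cheese's own z axis and vertical below 0.2 rad and x of cheese in the frame of square_box between -0.078 and 0 m and y of cheese in the frame of square_box between -0.078 and 0.078 m and z of cheese in the frame of square_box between -0.003 and 0.01 m) or (x of pot in the frame of square_box between -0.078 and 0 m and y of pot in the frame of square_box between -0.078 and 0.078 m and z of pot in the frame of square_box between -0.003 and 0.01 m and angle between each of pot, cheese's own z axis and vertical below 0.2 rad and x of cheese in the frame of square_box between 0 and 0.078 m and y of cheese in the frame of square_box between -0.078 and 0.078 m and z of cheese in the frame of square_box between -0.003 and 0.01 m)) and linear speed of each of mandarin, carton, pot, cheese, long_box, square_box below 0.02 m/s and distance of each of apple, jam_jar, salt, pepper, long_box, square_box from where it was at the start of the episode below 0.03 m and angle between each of apple, jam_jar, salt, pepper, long_box, square_box's own z axis and vertical below 0.3 rad); the robot touches nothing.
It fails at once if the apple, jam jar, salt shaker or pepper mill is shoved more than 30 mm from its place or tipped (distance of any of apple, jam_jar, salt, pepper from where it was at the start of the episode above 0.03 m or angle between any of apple, jam_jar, salt, pepper's own z axis and vertical above 0.3 rad).
It fails at once if a lunch box is shoved more than 30 mm from its place or tipped (distance of any of long_box, square_box from where it was at the start of the episode above 0.03 m or angle between any of long_box, square_box's own z axis and vertical above 0.3 rad).
It fails at once if one of the four things is dropped: let go more than about 20 mm up, so that it falls faster than 0.6 m/s with no finger on it ((contact force between mandarin and the fingers below 0.1 N and linear speed of mandarin above 0.6 m/s) or (contact force between carton and the fingers below 0.1 N and linear speed of carton above 0.6 m/s) or (contact force between pot and the fingers below 0.1 N and linear speed of pot above 0.6 m/s) or (contact force between cheese and the fingers below 0.1 N and linear speed of cheese above 0.6 m/s)).
It also fails if it takes over 106 s, if anything falls off the work surface, if the arm or the gripper's body presses on something with over 40 N, if the wrist force passes 120 N, or if a joint passes its speed limit or range.

ROBOT

A 6-joint arm with a two-finger parallel gripper is mounted at the origin on the work surface. World frame = base frame: x ahead of the robot, y to its left, z up, the work surface at z = 0. Lengths are in m, angles in rad, forces in N, time in s.
With the tool pointing down it reaches from about 0.35 to 0.875 m from the base axis. Payload 4.2 kg.
Tool frame: the origin (TCP) lies midway between the tips of the shut fingers; the grasp point (between the pads) lies 19 mm behind it; z points along the fingers, y is the line along which they close (so a half turn about z gives the same grasp; the last joint's range is limited). The gripper opens to 87 mm and grips with 3 to 60 N. Pads are 19 mm wide; open, the fingers measure 117 mm over their backs; the gripper's body (75 mm by 190 mm) begins 51 mm behind the grasp point.
Start: joints at [-0.866, 0.385, 0.008, 0, -1.194, -0.259], TCP at [0.269, -0.564, 0.223] pointing down, gripper open.
Joint ranges: [-3.14, 3.14], [-1.21, 2.06], [-1.07, 1.41], [-3.16, 2.05], [-2.99, -0.16], [-3.1, 3.1]. Speed limits (rad/s): [2.79, 2.79, 3.14, 3.14, 3.14, 3.14].

INTERFACE

Orientations are given as a 3x3 rotation matrix whose columns are the frame's x, y, z axes.
In Python, from cell import ctrl gives the robot as it stands. The module is installed in compiled form; this text tells all that it offers.
- The arm moves only by the shell command python3 -m pendant 'ROWS' [FORCE]. ROWS is JSON, a list of rows, each a list of 3 entries, a list of its own where there are three numbers: the shift along the tool's x, y, z in mm, then the turn, a rotation vector about the tool's x, y, z in degrees, then the closure, from 0 (fully open) to 1 (shut). A call has 1 to 10 rows; each row shifts and turns the commanded pose from where the row before left it, along the tool's axes as they then stand; what a row does not reach is not made up. A row lasts 1/10 s, in which the tool goes at most 50 mm and 8.59 degrees, less where a joint would pass 70% of its speed; a pose out of reach is approached as far as the arm can. A call with a gripper value outside its range is refused whole. The fingers move at their own pace and stop on an object; FORCE is the grip in N (left out, the last holds). Time passes only in rows, so rows that do not move let the fingers close. It gives the time, the measured TCP pose, the force, the opening and the grip force at its end, in the units of the state.
- ctrl.state(): the state, without advancing time (a new reading comes with each control period).
- ctrl.grab_frame(name): name is "scene" or "top" or "wrist"; returns the picture (400x640x3 uint8, red, green, blue); there is no depth.
- ctrl.camera_model(name): a dict with "fx", "fy", "cx", "cy" (pixels), "rvec" (rotation vector, rad) and "tvec" (3), from world to camera coordinates, as OpenCV has them. Camera axes: x right, y down, z forward; pixel columns grow to the right and rows downward; lengths in m; the calibration is good to about 2 mm. The wrist camera is an equidistant fisheye: a pixel r from the principal point sees the ray r / f radians off the axis. A picture is of the moment at which its call begins: read the wrist's pose just before it. camera_model takes no time and is no camera call; for the wrist camera it gives the pose at the moment of the call.
- ctrl.finish_job(): hands the job in; it is judged then, once.
The state is a dict: "time_s": time; "joint_pos": joint angles; "qd": joint speeds; "tau": joint torques, N m; "ee_pos": TCP position; "orientation": TCP orientation; "ft_force": force on the tool from outside, world axes, zero at the start; "ft_torque": the same for the moment, N m; "finger_gap": opening from 0.0 (shut) to 1.0 (fully open); "gripper_force": force on a finger pad.
Only numpy, scipy, OpenCV 4.12 (cv2) and the standard library are available. Lean on these libraries where they do the work, as an engineer would, in place of code of your own. Each camera call takes 0.05 s, during which the arm holds its last target. There are 200 camera calls.

## Working session

There is one attempt and no reset: what is moved stays moved. The work goes in short steps, Python scripts to look and compute and a shell command to move; the robot and the scene stay as the last step left them, time stands still between calls to the robot, and variables do not carry over. Pictures are saved under pics/ and viewed, at most 14 in all, crops included, and the job is handed in when it is done.

```bash
mkdir -p pics; cat > h.py <<'E'
import numpy as np, cv2
from cell import ctrl
def grab(n,f):
    im=ctrl.grab_frame(n); cv2.imwrite('pics/'+f,im[:,:,::-1]); return im
def ray(m,u,v,fish=False):
    R=cv2.Rodrigues(np.array(m['rvec'],float))[0]; t=np.array(m['tvec'],float).ravel()
    x=(u-m['cx'])/m['fx']; y=(v-m['cy'])/m['fy']
    if fish:
        r=np.hypot(x,y); s=np.sinc(r/np.pi); d=np.array([x*s,y*s,np.cos(r)])
    else: d=np.array([x,y,1.])
    return -R.T@t, R.T@d
def onz(m,u,v,z,fish=False):
    c,d=ray(m,u,v,fish); return (c+d*(z-c[2])/d[2])[:2]
E
python3 - <<'E'
from h import *
for n in('scene','top'):
    grab(n,n+'1.png'); m=ctrl.camera_model(n); c,d=ray(m,320,200); print(n,m['fx'],c.round(3),d.round(3))
s=ctrl.state();print(s['time_s'],s['ee_pos'],np.round(s['orientation'],3))
E
```

```text
scene 423.7535915272849 [0.972 0.618 0.997] [-0.316 -0.514 -0.797]
top 426.67199343024356 [ 0.541 -0.01   1.237] [ 0.036 -0.005 -0.999]
0.1 [ 0.2692523  -0.56342698  0.22155678] [[-0.902 -0.431 -0.001]
 [-0.431  0.902  0.002]
 [ 0.     0.002 -1.   ]]
```

View pics/scene1.png

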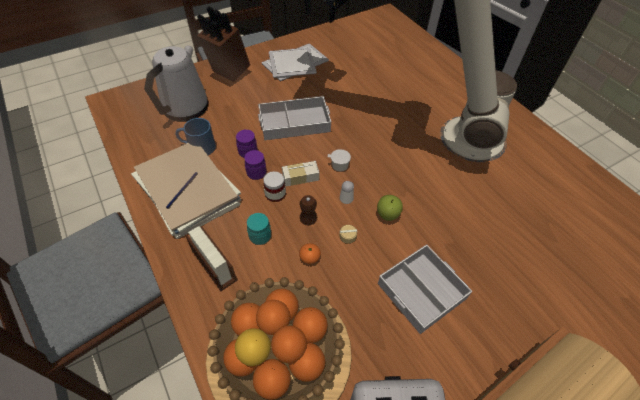

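View pics/top1.png

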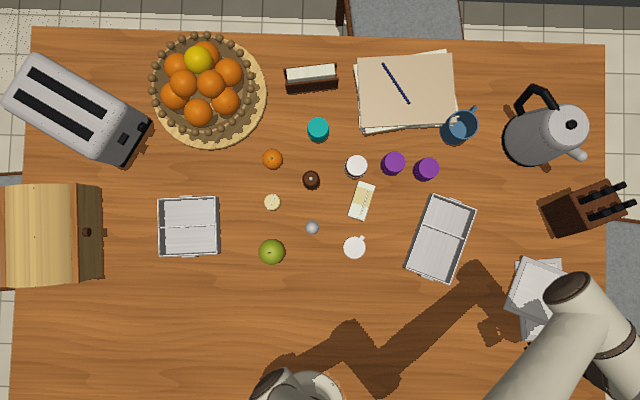

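Top picture candidates: the mandarin is the lone small orange at (272,159), and the ones in the bowl are larger oranges. The pot is the white circle with a tab at (354,247). The white circle at (357,166) is the jam jar's lid, dark red in the scene view. The carton is the pale brick with a straw at (362,200), whereas (312,78) is some other case. The cheese is at (272,202). The long box is at (440,238), the square box at (189,226). I'll confirm these in one crop and measure.

```bash
python3 - <<'E'
from h import *
im=grab('top','t2.png'); m=ctrl.camera_model('top')
cv2.imwrite('pics/crop.png',cv2.resize(im[140:290,240:490,::-1],(800,480),interpolation=cv2.INTER_CUBIC))
hsv=cv2.cvtColor(im,cv2.COLOR_RGB2HSV)
H,S,V=[hsv[:,:,i].astype(int) for i in range(3)]
bg=(H<22)&(S>90)&(V<225)
def comp(name,mask,u,v,z,w=22):
    k=np.zeros(mask.shape,np.uint8);k[v-w:v+w,u-w:u+w]=mask[v-w:v+w,u-w:u+w]
    n,l,st,c=cv2.connectedComponentsWithStats(k)
    i=1+np.argmax(st[1:,4]); cs=max(cv2.findContours((l==i).astype(np.uint8),0,2)[0],key=cv2.contourArea)
    r=cv2.minAreaRect(cs); P=[onz(m,*p,z) for p in cv2.boxPoints(r)]
    e=sorted([P[1]-P[0],P[2]-P[1]],key=np.linalg.norm)
    print(name,c[i].round(1),'ctr',onz(m,*r[0],z).round(3),'sides',[round(float(np.linalg.norm(q)),3) for q in e],'long dir deg',round(float(np.degrees(np.arctan2(e[1][1],e[1][0]))),1))
comp('mandarin',(H<14)&(S>170)&(V>150),272,159,.021,16)
comp('cheese',(S<130)&(V>150),272,202,.029,14)
comp('carton',(S<110)&(V>130),362,200,.038,25)
comp('pot',(S<60)&(V>140),354,247,.04,18)
comp('jar',(S<60)&(V>140),357,166,.07,16)
comp('apple',(H>25)&(H<50)&(S>100),272,252,.036,20)
comp('salt',(S<80)&(V>110),312,228,.07,12)
comp('pepper',(V<110),311,180,.09,14)
comp('long',(S<60),440,238,.045,50)
comp('square',(S<60),189,226,.045,42)
E
```

```text
Traceback (most recent call last):
ValueError: attempt to get argmax of an empty sequence
```

View pics/crop.png

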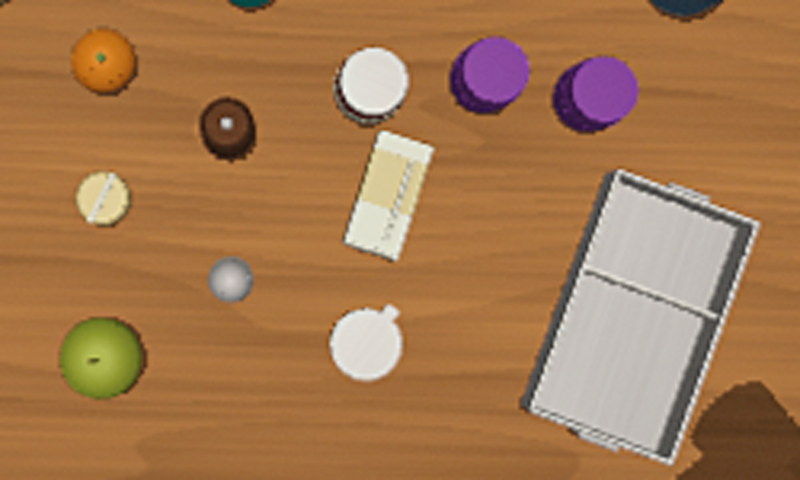

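The crop confirms all five: mandarin with a green stalk end, cheese with band, carton with straw, pot with tab, and long box (small compartment on the far side). The mandarin mask threshold was wrong, so I'll use hand-picked pixels where masks are shaky.

```bash
python3 - <<'E'
from h import *
im=cv2.imread('pics/t2.png')[:,:,::-1].copy(); m=ctrl.camera_model('top')
hsv=cv2.cvtColor(im,cv2.COLOR_RGB2HSV)
H,S,V=[hsv[:,:,i].astype(int) for i in range(3)]
print(hsv[159,272],hsv[190,290],hsv[252,272],hsv[196,269])
def comp(name,mask,u,v,z,w=22):
    k=np.zeros(mask.shape,np.uint8);k[v-w:v+w,u-w:u+w]=mask[v-w:v+w,u-w:u+w]
    n,l,st,c=cv2.connectedComponentsWithStats(k)
    if n<2: print(name,'none');return
    i=1+np.argmax(st[1:,4]); cs=max(cv2.findContours((l==i).astype(np.uint8),0,2)[0],key=cv2.contourArea)
    r=cv2.minAreaRect(cs); P=[onz(m,*p,z) for p in cv2.boxPoints(r)]
    e=sorted([P[1]-P[0],P[2]-P[1]],key=np.linalg.norm)
    print(name,c[i].round(1),'cen',onz(m,*c[i],z).round(3),'rect',onz(m,*r[0],z).round(3),[round(float(np.linalg.norm(q)),3) for q in e],'deg',round(float(np.degrees(np.arctan2(e[1][1],e[1][0]))),1))
comp('mandarin',(S>205)&(V>120),272,159,.021,16)
comp('cheese',(S<130)&(V>150),272,202,.029,14)
comp('carton',(S<125)&(V>130),362,200,.038,25)
comp('pot',(S<60)&(V>140),354,247,.04,18)
comp('jar',(S<60)&(V>140),357,166,.07,16)
comp('apple',(H>25)&(H<50)&(S>100),272,252,.036,20)
comp('salt',(S<80)&(V>90),312,228,.06,12)
comp('pepper',(V<90),311,180,.07,14)
comp('square',(S<60),189,226,.045,42)
P=[onz(m,240+a/3.2,140+b/3.2,z) for a,b,z in((617,172,.045),(757,226,.045),(670,462,.045),(525,408,.045),(651,294,.038))]
print('long',np.mean(P[:4],0).round(3),[np.linalg.norm(P[i]-P[i-1]).round(3) for i in(1,2,3)],np.degrees(np.arctan2(*((P[0]-P[3])[::-1]))).round(1),'wall',P[4].round(3))
E
```

```text
[ 15 203 196] [ 15 159 180] [ 32 144 184] [ 22  76 227]
mandarin [271.9 158.4] cen [0.7   0.125] rect [0.701 0.124] [0.052, 0.052] deg -178.2
cheese [271.5 201.4] cen [0.576 0.121] rect [0.576 0.121] [0.042, 0.042] deg -178.2
carton [361.1 200.5] cen [ 0.586 -0.132] rect [ 0.585 -0.132] [0.051, 0.107] deg -16.4
pot [354.2 246.9] cen [ 0.456 -0.115] rect [ 0.455 -0.115] [0.062, 0.063] deg -81.3
jar [356.5 164.9] cen [ 0.682 -0.114] rect [ 0.682 -0.113] [0.054, 0.057] deg -43.3
apple [271.1 251.6] cen [0.436 0.117] rect [0.435 0.117] [0.067, 0.067] deg -88.4
salt [311.5 226.8] cen [0.509 0.005] rect [0.51  0.005] [0.036, 0.036] deg -88.4
pepper [311.6 181.9] cen [0.632 0.008] rect [0.636 0.01 ] [0.044, 0.052] deg -178.4
square [187.9 226. ] cen [0.501 0.349] rect [0.502 0.349] [0.172, 0.173] deg -176.1
long [ 0.485 -0.356] [np.float64(0.131), np.float64(0.219), np.float64(0.134)] -20.3 wall [ 0.504 -0.365]
```

```bash
cat > go.py <<'E'
import sys; from h import *
from scipy.spatial.transform import Rotation as Ro
# go.py x y z psi : turn (tool rotvec deg) first, then shift in tool axes (mm) after the turn
x,y,z,psi=map(float,sys.argv[1:5]); s=ctrl.state(); R=np.array(s['orientation'])
c=[]
for p in(psi,psi+180):
    a=np.radians(p); Y=np.array([np.cos(a),np.sin(a),0]); Z=np.array([0,0,-1.]); T=np.c_[np.cross(Y,Z),Y,Z]
    c.append((Ro.from_matrix(R.T@T).as_rotvec(degrees=True),T))
w,T=min(c,key=lambda q:np.linalg.norm(q[0])); d=T.T@(np.array([x,y,z])-s['ee_pos'])*1000
print('t',s['time_s'],'pos',np.round(s['ee_pos'],4),'turn',w.round(1),'shift',d.round(1),'gap',s['finger_gap'],'q6',round(s['joint_pos'][5],2))
E
python3 go.py .586 -.132 .2 73.6
```

```text
t 0.15 pos [ 0.2693 -0.5635  0.2217] turn [ 0.1 -0.  41.9] shift [-182.   503.4   21.7] gap 0.9976298846654053 q6 -0.26
```

```bash
python3 -m pendant '[[[0,0,0],[0,0,8.4],0],[[0,0,0],[0,0,8.4],0],[[0,0,0],[0,0,8.4],0],[[0,0,0],[0,0,8.4],0],[[0,0,0],[0,0,8.3],0],[[-13,36,1],[0,0,0],0],[[-13,36,1],[0,0,0],0],[[-13,36,1],[0,0,0],0],[[-13,36,1],[0,0,0],0],[[-13,36,1],[0,0,0],0]]' 20
python3 -m pendant '[[[-13,36,1],[0,0,0],0],[[-13,36,1],[0,0,0],0],[[-13,36,1],[0,0,0],0],[[-13,36,1],[0,0,0],0],[[-13,36,1],[0,0,0],0],[[-13,36,1],[0,0,0],0],[[-13,36,1],[0,0,0],0],[[-13,36,1],[0,0,0],0],[[-13,36,1],[0,0,0],0],[[0,0,0],[0,0,0],0]]'
python3 go.py .586 -.132 .2 73.6
cat > look.py <<'E'
import sys; from h import *
m=ctrl.camera_model('wrist'); im=grab('wrist',sys.argv[1])
E
python3 look.py w1.png
```

```text
time_s: 1.15
ee_pos: [0.3831, -0.408, 0.2173]
orientation: [[-0.959, 0.282, -0.0], [0.282, 0.959, 0.0], [0.0, 0.0, -1.0]]
ft_force: [0.1, 0.2, 0.1]
finger_gap: 1.002
gripper_force: 0.0
time_s: 2.15
ee_pos: [0.5881, -0.1283, 0.2075]
orientation: [[-0.961, 0.277, -0.0], [0.277, 0.961, 0.0], [0.0, 0.0, -1.0]]
ft_force: [-0.3, -0.7, 0.9]
finger_gap: 1.002
gripper_force: 0.0
t 2.15 pos [ 0.5881 -0.1283  0.2075] turn [ 0.  -0.   0.3] shift [ 1.  -4.1  7.5] gap 1.0021020881451674 q6 -1.91
```

View pics/w1.png

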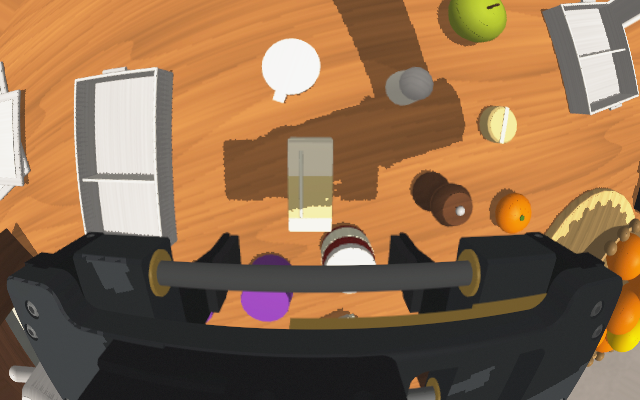

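The wrist view shows the carton at (289–332, 138–231), the pot at (291,67), the cheese at (498,124), the mandarin at (514,213), and both boxes. Casting those gives a second estimate.

```bash
python3 - <<'E'
from h import *
m=ctrl.camera_model('wrist')
def P(u,v,z): return onz(m,u,v,z,True)
C=[P(u,v,.038) for u,v in((289,138),(332,138),(331,231),(290,231))]
print('carton',np.mean(C,0).round(3),[np.linalg.norm(C[i]-C[i-1]).round(3) for i in(1,2,3)],np.degrees(np.arctan2(*(C[3]-C[0]+C[2]-C[1])[::-1])))
print('pot',P(291,67,.04),'cheese',P(497,124,.029),'mand',P(514,213,.021),'pepper',P(461,211,.095),'salt',P(416,83,.066))
L=[P(75,80,.045),P(172,68,.045),P(175,242,.045),P(128,180,.038)]
print('long near L',L, np.linalg.norm(L[1]-L[0]))
S=[P(545,9,.045),P(572,114,.045),P(637,100,.045)]
print('sq',S)
E
```

```text
carton [ 0.585 -0.134] [np.float64(0.046), np.float64(0.105), np.float64(0.047)] -16.30073557751075
pot [ 0.45504917 -0.11748986] cheese [0.57228691 0.10761926] mand [0.69869443 0.12345387] pepper [0.63818011 0.00812227] salt [ 0.50586303 -0.00112468]
long near L [array([ 0.35866057, -0.38517327]), array([ 0.40977331, -0.24294034]), array([ 0.60257747, -0.31159582]), array([ 0.51150705, -0.3491454 ])] 0.1511380757701525
sq [array([0.43399751, 0.22689253]), array([0.57926041, 0.23358553]), array([0.58057583, 0.42738498])]
```

```bash
python3 -m pendant '[[[1,-5,30],[0,0,0],0],[[0,0,40],[0,0,0],0],[[0,0,40],[0,0,0],0],[[0,0,40],[0,0,0],0],[[0,0,30],[0,0,0],0],[[0,0,17],[0,0,0],0],[[0,0,0],[0,0,0],0],[[0,0,0],[0,0,0],1],[[0,0,0],[0,0,0],1],[[0,0,0],[0,0,0],1]]' 25
python3 go.py .585 -.133 .01 73.6
```

```text
time_s: 3.2
ee_pos: [0.5846, -0.1362, 0.0132]
orientation: [[-0.96, 0.282, 0.003], [0.282, 0.96, -0.0], [-0.003, 0.001, -1.0]]
ft_force: [-0.0, 0.7, 1.0]
finger_gap: 0.809
gripper_force: 0.0
t 3.2 pos [ 0.5846 -0.1362  0.0132] turn [0.  0.2 0. ] shift [0.6 3.2 3.2] gap 0.8090907521605595 q6 -1.9
```

```bash
python3 -m pendant '[[[0,2,0],[0,0,0],1],[[0,0,0],[0,0,0],1],[[0,0,0],[0,0,0],1],[[0,0,0],[0,0,0],1],[[0,0,0],[0,0,0],1]]'
python3 -m pendant '[[[0,0,-10],[0,0,0],1],[[0,0,-25],[0,0,0],1],[[0,0,-30],[0,0,0],1],[[0,0,-30],[0,0,0],1],[[0,0,-30],[0,0,0],1],[[0,0,0],[0,0,0],1]]'
python3 go.py .444 -.341 .14 69.7
```

```text
time_s: 3.7
ee_pos: [0.5847, -0.1338, 0.0121]
orientation: [[-0.96, 0.281, 0.001], [0.281, 0.96, 0.0], [-0.001, 0.0, -1.0]]
ft_force: [-0.7, 1.9, 3.9]
finger_gap: 0.559
gripper_force: 25.0
time_s: 4.3
ee_pos: [0.5869, -0.1347, 0.1415]
orientation: [[-0.96, 0.281, 0.009], [0.281, 0.96, -0.001], [-0.009, 0.002, -1.0]]
ft_force: [0.6, 0.5, -1.7]
finger_gap: 0.56
gripper_force: 25.0
t 4.3 pos [ 0.5869 -0.1347  0.1415] turn [0.1 0.5 4. ] shift [  62.4 -243.1    1.5] gap 0.5600262834097003 q6 -1.9
```

```bash
python3 -m pendant '[[[10,-30,0],[0,0,4],1],[[8,-32,0],[0,0,0],1],[[8,-32,0],[0,0,0],1],[[8,-32,0],[0,0,0],1],[[8,-32,0],[0,0,0],1],[[8,-32,0],[0,0,0],1],[[8,-32,0],[0,0,0],1],[[4,-20,0],[0,0,0],1],[[0,0,0],[0,0,0],1],[[0,0,0],[0,0,0],1]]'
python3 go.py .444 -.341 .14 69.7; python3 look.py w2.png
```

```text
time_s: 5.3
ee_pos: [0.4428, -0.3407, 0.1356]
orientation: [[-0.937, 0.349, -0.002], [0.349, 0.937, 0.001], [0.002, 0.0, -1.0]]
ft_force: [0.6, 0.7, -1.5]
finger_gap: 0.563
gripper_force: 25.0
t 5.3 pos [ 0.4428 -0.3407  0.1356] turn [ 0.  -0.1 -0.1] shift [-1.2  0.2 -4.4] gap 0.5633788936760722 q6 -1.56
```

View pics/w2.png

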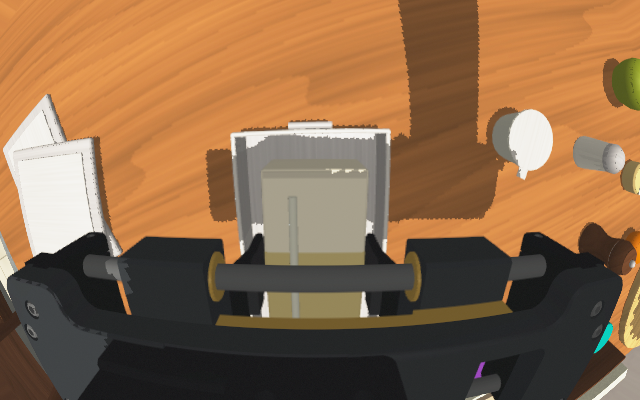

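Carton is held straight over the box. The near rim's outer corners are at about (232,135) and (390,130).

```bash
python3 - <<'E'
from h import *
m=ctrl.camera_model('wrist'); A,B=[onz(m,u,v,.045,True) for u,v in((232,135),(390,130))]
d=(B-A)/np.linalg.norm(B-A); n=np.array([d[1],-d[0]]); M=(A+B)/2
print(A,B,np.linalg.norm(B-A),'yaw',np.degrees(np.arctan2(n[1],n[0])),'centre',M+n*.112,'large',M+n*.068,'small',M+n*.1785)
for u,v in((262,170),(368,170)): print(onz(m,u,v,.136+.026,True))
E
```

```text
[ 0.36166725 -0.38332581] [ 0.40341061 -0.2593273 ] 0.1308363012583634 yaw -18.605500090880007 centre [ 0.48868556 -0.35706019] large [ 0.4469851  -0.34302197] small [ 0.55171013 -0.37827703]
[ 0.3877544  -0.34518499]
[ 0.40425673 -0.30064471]
```

```bash
python3 -m pendant '[[[-1,0,30],[0,0,0],1],[[0,0,30],[0,0,0],1],[[0,0,30],[0,0,0],1],[[0,0,15],[0,0,0],1],[[0,0,8],[0,0,0],1],[[0,0,5],[0,0,0],1],[[0,0,0],[0,0,0],1]]'
python3 go.py .445 -.342 .0155 70
```

```text
time_s: 6.05
ee_pos: [0.4451, -0.3408, 0.0185]
orientation: [[-0.938, 0.347, -0.0], [0.347, 0.938, -0.0], [0.0, -0.0, -1.0]]
ft_force: [-1.4, 0.2, -1.8]
finger_gap: 0.563
gripper_force: 25.0
t 6.05 pos [ 0.4451 -0.3408  0.0185] turn [-0.  -0.  -0.3] shift [-0.3 -1.1  3. ] gap 0.5627340846517808 q6 -1.56
```

Lower the last few mm, open partway, and rise. Next comes the pot.

```bash
python3 -m pendant '[[[0,0,2],[0,0,0],1],[[0,0,1],[0,0,0],1],[[0,0,0],[0,0,0],1],[[0,0,0],[0,0,0],0.28],[[0,0,0],[0,0,0],0.28],[[0,0,0],[0,0,0],0.28],[[0,0,0],[0,0,0],0.28]]'
python3 -m pendant '[[[0,0,-10],[0,0,0],0.28],[[0,0,-30],[0,0,0],0.28],[[0,0,-40],[0,0,0],0.28],[[0,0,-40],[0,0,0],0],[[0,0,-20],[0,0,0],0],[[0,0,0],[0,0,0],0]]'
python3 go.py .4555 -.116 .15 85
```

```text
time_s: 6.75
ee_pos: [0.4449, -0.3412, 0.0158]
orientation: [[-0.938, 0.348, 0.001], [0.348, 0.938, -0.0], [-0.001, -0.0, -1.0]]
ft_force: [-0.0, -0.4, 0.0]
finger_gap: 0.707
gripper_force: 0.0
time_s: 7.35
ee_pos: [0.4467, -0.3422, 0.1604]
orientation: [[-0.938, 0.347, 0.008], [0.347, 0.938, -0.004], [-0.009, -0.001, -1.0]]
ft_force: [-0.7, 0.2, 0.4]
finger_gap: 0.912
gripper_force: 0.0
t 7.35 pos [ 0.4467 -0.3422  0.1604] turn [ -0.1   0.5 -15.3] shift [ 11.  226.1  10.4] gap 0.9116362284126819 q6 -1.56
```

```bash
python3 -m pendant '[[[0,0,0],[0,0,-7.6],0],[[0,0,0],[0,0,-7.6],0],[[2,32,1],[0,0,0],0],[[2,33,1],[0,0,0],0],[[2,33,1],[0,0,0],0],[[2,33,1],[0,0,0],0],[[2,33,1],[0,0,0],0],[[1,33,1],[0,0,0],0],[[0,29,1],[0,0,0],0],[[0,0,0],[0,0,0],0]]'
python3 -m pendant '[[[0,0,0],[0,0,0],0]]'
python3 go.py .4555 -.116 .01 85; python3 look.py w3.png
```

```text
time_s: 8.35
ee_pos: [0.4536, -0.1127, 0.1481]
orientation: [[-0.996, 0.086, -0.001], [0.086, 0.996, 0.0], [0.001, 0.0, -1.0]]
ft_force: [-0.8, 0.2, 0.1]
finger_gap: 1.0
gripper_force: 0.0
time_s: 8.45
ee_pos: [0.4536, -0.1146, 0.1482]
orientation: [[-0.996, 0.088, -0.001], [0.088, 0.996, -0.0], [0.001, -0.0, -1.0]]
ft_force: [-0.4, -0.4, 1.0]
finger_gap: 1.0
gripper_force: 0.0
t 8.45 pos [ 0.4536 -0.1146  0.1482] turn [-0.  -0.1 -0.1] shift [ -2.   -1.2 138.2] gap 0.9999121621043451 q6 -1.76
```

View pics/w3.png

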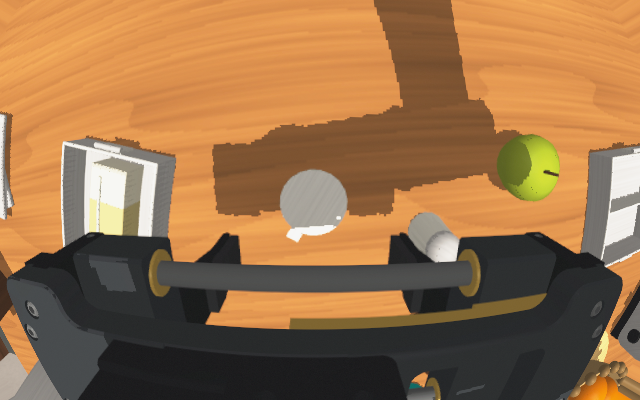

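```bash
python3 - <<'E'
from h import *
print(onz(ctrl.camera_model('wrist'),314,203,.04,True))
E
python3 -m pendant '[[[-2,-1,30],[0,0,0],0],[[0,0,35],[0,0,0],0],[[0,0,35],[0,0,0],0],[[0,0,20],[0,0,0],0],[[0,0,10],[0,0,0],0],[[0,0,7],[0,0,0],0],[[0,0,0],[0,0,0],0],[[0,0,0],[0,0,0],1],[[0,0,0],[0,0,0],1],[[0,0,0],[0,0,0],1]]' 15
python3 -m pendant '[[[0,0,0],[0,0,0],1],[[0,0,0],[0,0,0],1],[[0,0,0],[0,0,0],1]]'
python3 go.py .4555 -.116 .01 85
```

```text
[ 0.45506689 -0.11610208]
time_s: 9.5
ee_pos: [0.4565, -0.1162, 0.0124]
orientation: [[-0.996, 0.09, 0.002], [0.09, 0.996, 0.0], [-0.002, 0.0, -1.0]]
ft_force: [-0.4, 0.1, -0.7]
finger_gap: 0.81
gripper_force: 0.0
time_s: 9.8
ee_pos: [0.4563, -0.1161, 0.012]
orientation: [[-0.996, 0.09, 0.001], [0.09, 0.996, 0.0], [-0.001, 0.0, -1.0]]
ft_force: [-0.6, 0.8, 5.0]
finger_gap: 0.682
gripper_force: 14.6
t 9.8 pos [ 0.4563 -0.1161  0.012 ] turn [ 0.   0.  -0.1] shift [0.8 0.1 2. ] gap 0.682268405452962 q6 -1.76
```

```bash
python3 -m pendant '[[[0,0,-5],[0,0,0],1],[[0,0,-15],[0,0,0],1],[[0,0,-30],[0,0,0],1],[[0,0,-40],[0,0,0],1],[[0,0,-40],[0,0,0],1],[[0,0,-30],[0,0,0],1],[[0,0,0],[0,0,0],1]]'
python3 go.py .463 .349 .172 90
```

```text
time_s: 10.5
ee_pos: [0.4586, -0.1163, 0.1761]
orientation: [[-0.996, 0.089, 0.01], [0.089, 0.996, -0.0], [-0.01, 0.001, -1.0]]
ft_force: [0.2, 0.1, -1.8]
finger_gap: 0.682
gripper_force: 14.9
t 10.5 pos [ 0.4586 -0.1163  0.1761] turn [ 0.   0.6 -5.1] shift [ -4.4 465.3   4.1] gap 0.682215459936734 q6 -1.76
```

```bash
python3 -m pendant '[[[0,20,0],[0,0,-5],1],[[0,32,0],[0,0,0],1],[[0,35,0],[0,0,0],1],[[0,35,0],[0,0,0],1],[[-1,35,0],[0,0,0],1],[[0,35,0],[0,0,0],1],[[-1,35,0],[0,0,0],1],[[0,35,0],[0,0,0],1],[[0,35,0],[0,0,0],1],[[0,35,0],[0,0,0],1]]'
python3 -m pendant '[[[-1,35,0],[0,0,0],1],[[0,35,0],[0,0,0],1],[[-1,35,0],[0,0,0],1],[[0,25,0],[0,0,0],1],[[0,10,0],[0,0,0],1],[[0,0,0],[0,0,0],1],[[0,0,0],[0,0,0],1]]'
python3 go.py .463 .349 .172 90; python3 look.py w4.png
```

```text
time_s: 11.5
ee_pos: [0.4595, 0.2166, 0.1703]
orientation: [[-1.0, 0.003, -0.002], [0.003, 1.0, -0.001], [0.002, -0.001, -1.0]]
ft_force: [0.6, -0.1, -1.2]
finger_gap: 0.679
gripper_force: 14.9
time_s: 12.2
ee_pos: [0.4625, 0.3545, 0.1707]
orientation: [[-1.0, 0.003, -0.002], [0.003, 1.0, -0.002], [0.002, -0.002, -1.0]]
ft_force: [-0.8, 0.2, -0.6]
finger_gap: 0.685
gripper_force: 14.9
t 12.2 pos [0.4625 0.3545 0.1707] turn [-0.1 -0.1 -0.2] shift [-0.5 -5.5 -1.3] gap 0.684604004322611 q6 -2.51
```

View pics/w4.png

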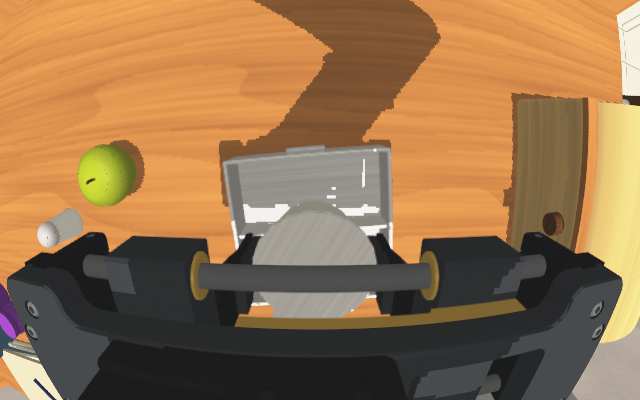

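The near rim's outer corners are at about (224,160) and (391,149); the pot is still held upright.

```bash
python3 - <<'E'
from h import *
m=ctrl.camera_model('wrist'); A,B=[onz(m,u,v,.045,True) for u,v in((224,161),(391,149))]
d=(B-A)/np.linalg.norm(B-A); n=np.array([d[1],-d[0]]); M=(A+B)/2
print(A,B,np.linalg.norm(B-A),'yaw',np.degrees(np.arctan2(n[1],n[0])),'centre',M+n*.08,'near',M+n*.041,'far',M+n*.119)
t=ctrl.camera_model('top')
for u,v in((158,197),(218,195),(221,255),(160,258)): print(onz(t,u,v,.045))
E
```

```text
[0.42674245 0.26673583] [0.41599549 0.42641526] 0.16004067431672592 yaw 3.8503904454476277 centre [0.50118839 0.35194766] near [0.46227642 0.34932875] far [0.54010036 0.35456656]
[0.57950147 0.43550329]
[0.58974037 0.26886792]
[0.42351941 0.25413332]
[0.41073725 0.42236359]
```

```bash
python3 -m pendant '[[[0,-5,10],[0,0,0],1],[[0,0,30],[0,0,8],1],[[0,0,35],[0,0,0],1],[[0,0,35],[0,0,0],1],[[0,0,20],[0,0,0],1],[[0,0,12],[0,0,0],1],[[0,0,8],[0,0,0],1],[[0,0,3],[0,0,0],1],[[0,0,0],[0,0,0],1]]'
python3 go.py .462 .349 .015 82
```

```text
time_s: 13.15
ee_pos: [0.4633, 0.3508, 0.019]
orientation: [[-0.99, 0.142, 0.001], [0.142, 0.99, 0.001], [-0.001, 0.001, -1.0]]
ft_force: [-0.5, -0.2, -0.4]
finger_gap: 0.686
gripper_force: 14.9
t 13.15 pos [0.4633 0.3508 0.019 ] turn [ 0.   0.  -0.2] shift [ 1. -2.  4.] gap 0.6864108878764577 q6 -2.64
```

```bash
python3 -m pendant '[[[1,-1,2],[0,0,0],1],[[0,0,2],[0,0,0],1],[[0,0,0],[0,0,0],1],[[0,0,0],[0,0,0],0.1],[[0,0,0],[0,0,0],0.1],[[0,0,0],[0,0,0],0.1],[[0,0,0],[0,0,0],0.1]]'
python3 -m pendant '[[[0,0,-10],[0,0,0],0.1],[[0,0,-30],[0,0,0],0.1],[[0,0,-40],[0,0,0],0.1],[[0,0,-40],[0,0,0],0.1],[[0,0,-35],[0,0,0],0],[[0,0,0],[0,0,0],0]]'
python3 go.py .574 .116 .172 60
```

```text
time_s: 13.85
ee_pos: [0.4619, 0.3498, 0.0146]
orientation: [[-0.99, 0.142, 0.0], [0.142, 0.99, 0.0], [-0.0, 0.0, -1.0]]
ft_force: [0.3, 0.6, 0.3]
finger_gap: 0.88
gripper_force: 0.0
time_s: 14.45
ee_pos: [0.4644, 0.3523, 0.1766]
orientation: [[-0.99, 0.141, 0.009], [0.141, 0.99, 0.009], [-0.008, 0.01, -1.0]]
ft_force: [0.1, 0.2, 0.5]
finger_gap: 0.974
gripper_force: 0.0
t 14.45 pos [0.4644 0.3523 0.1766] turn [ 0.7  0.3 21.9] shift [-213.1 -149.8    4.6] gap 0.974455791409081 q6 -2.64
```

```bash
python3 -m pendant '[[[0,0,0],[0,0,7.3],0],[[0,0,0],[0,0,7.3],0],[[0,0,0],[0,0,7.3],0],[[-30,-21,0],[0,0,0],0],[[-30,-21,0],[0,0,0],0],[[-30,-21,0],[0,0,0],0],[[-30,-21,0],[0,0,0],0],[[-30,-21,0],[0,0,0],0],[[-30,-21,0],[0,0,0],0],[[-30,-21,0],[0,0,0],0]]'
python3 -m pendant '[[[0,0,0],[0,0,0],0],[[0,0,0],[0,0,0],0]]'
python3 go.py .574 .118 .172 60; python3 look.py w5.png
```

```text
time_s: 15.45
ee_pos: [0.5701, 0.1159, 0.1697]
orientation: [[-0.866, 0.501, -0.0], [0.501, 0.866, 0.0], [0.0, -0.0, -1.0]]
ft_force: [-0.1, 0.6, 0.2]
finger_gap: 0.997
gripper_force: 0.0
time_s: 15.65
ee_pos: [0.5699, 0.1166, 0.1694]
orientation: [[-0.865, 0.503, -0.0], [0.503, 0.865, 0.0], [0.0, -0.0, -1.0]]
ft_force: [0.0, -1.1, 0.8]
finger_gap: 0.996
gripper_force: 0.0
t 15.65 pos [0.5699 0.1166 0.1694] turn [-0.  -0.  -0.2] shift [-2.9  3.2 -2.6] gap 0.9960349207641668 q6 -2.58
```

View pics/w5.png

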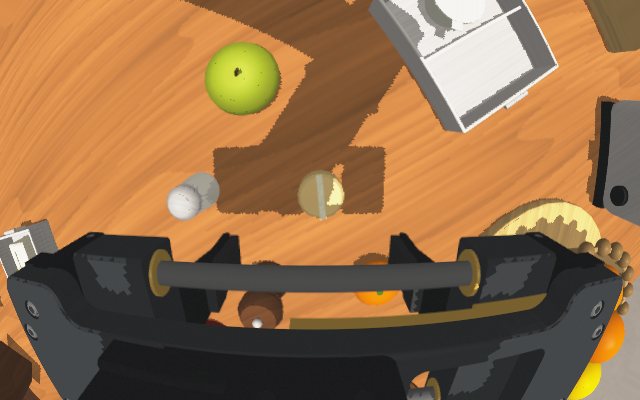

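The cheese is at (321,194), free of its neighbours, and the pot stands in the near half. The far half's rim corners show at (464,131) and (557,66).

```bash
python3 - <<'E'
from h import *
m=ctrl.camera_model('wrist')
print(onz(m,321,194,.029,True), [onz(m,u,v,.045,True).round(3) for u,v in((464,131),(557,66))])
E
python3 go.py .574 .118 .009 60
```

```text
[0.57400754 0.12237412] [array([0.585, 0.28 ]), array([0.573, 0.437])]
t 15.7 pos [0.5697 0.1174 0.1695] turn [-0.  -0.  -0.1] shift [ -3.5   2.7 160.5] gap 0.9994618135275231 q6 -2.58
```

```bash
python3 -m pendant '[[[-2,5,30],[0,0,0],0],[[0,0,40],[0,0,0],0],[[0,0,40],[0,0,0],0],[[0,0,25],[0,0,0],0],[[0,0,15],[0,0,0],0],[[0,0,9],[0,0,0],0],[[0,0,0],[0,0,0],0],[[0,0,0],[0,0,0],1],[[0,0,0],[0,0,0],1],[[0,0,0],[0,0,0],1]]' 15
python3 -m pendant '[[[0,0,0],[0,0,0],1],[[0,0,0],[0,0,0],1],[[0,0,0],[0,0,0],1],[[0,0,0],[0,0,0],1]]'
python3 -m pendant '[[[0,0,-5],[0,0,0],1],[[0,0,-15],[0,0,0],1],[[0,0,-30],[0,0,0],1],[[0,0,-40],[0,0,0],1],[[0,0,-40],[0,0,0],1],[[0,0,-30],[0,0,0],1],[[0,0,0],[0,0,0],1]]'
python3 go.py .54 .3545 .17 93.8
```

```text
time_s: 16.7
ee_pos: [0.5748, 0.1211, 0.0117]
orientation: [[-0.866, 0.501, 0.002], [0.501, 0.866, 0.001], [-0.001, 0.002, -1.0]]
ft_force: [-0.6, 0.5, 0.1]
finger_gap: 0.81
gripper_force: 0.0
time_s: 17.1
ee_pos: [0.5743, 0.1207, 0.0108]
orientation: [[-0.865, 0.501, 0.0], [0.501, 0.865, 0.0], [-0.0, 0.0, -1.0]]
ft_force: [-0.2, 0.2, 1.8]
finger_gap: 0.541
gripper_force: 15.0
time_s: 17.8
ee_pos: [0.577, 0.1217, 0.1763]
orientation: [[-0.866, 0.5, 0.01], [0.5, 0.866, 0.004], [-0.007, 0.008, -1.0]]
ft_force: [-0.2, 0.2, -1.1]
finger_gap: 0.542
gripper_force: 15.0
t 17.8 pos [0.577  0.1217 0.1763] turn [  0.3   0.5 -33.8] shift [ 21.5 234.8   6.3] gap 0.5418876510502127 q6 -2.58
```

```bash
python3 -m pendant '[[[0,0,0],[0,0,-8.5],1],[[0,0,0],[0,0,-8.5],1],[[0,0,0],[0,0,-8.5],1],[[0,0,0],[0,0,-8.3],1],[[3,34,0],[0,0,0],1],[[3,34,0],[0,0,0],1],[[3,34,0],[0,0,0],1],[[3,34,0],[0,0,0],1],[[3,34,0],[0,0,0],1],[[3,34,0],[0,0,0],1]]'
python3 -m pendant '[[[3,25,0],[0,0,0],1],[[0,6,0],[0,0,0],1],[[0,0,0],[0,0,0],1],[[0,0,0],[0,0,0],1]]'
python3 go.py .54 .3545 .014 93.8; python3 look.py w6.png
```

```text
time_s: 18.8
ee_pos: [0.542, 0.3241, 0.1697]
orientation: [[-0.998, -0.065, -0.001], [-0.065, 0.998, -0.001], [0.002, -0.001, -1.0]]
ft_force: [-0.3, -0.0, 0.0]
finger_gap: 0.539
gripper_force: 15.0
time_s: 19.2
ee_pos: [0.5377, 0.3528, 0.17]
orientation: [[-0.998, -0.065, -0.001], [-0.065, 0.998, -0.001], [0.001, -0.001, -1.0]]
ft_force: [-0.6, -1.4, -0.3]
finger_gap: 0.544
gripper_force: 15.0
t 19.2 pos [0.5377 0.3528 0.17  ] turn [-0.1 -0.1 -0.1] shift [ -2.4   1.5 156. ] gap 0.5443256824008831 q6 -2.34
```

View pics/w6.png

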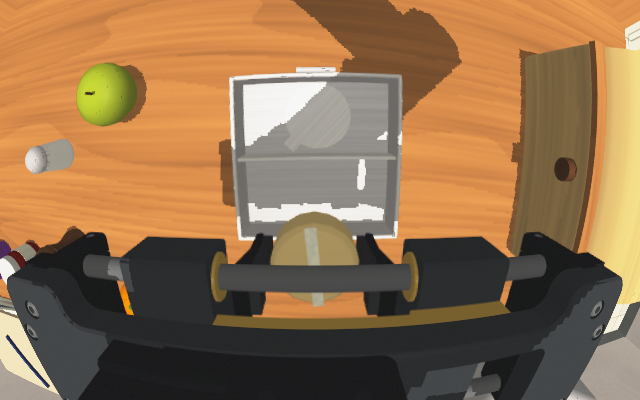

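The square box has the pot flat in the near half, with the cross wall at row about 157 and the far rim at row about 237. Quick check of the target.

```bash
python3 - <<'E'
from h import *
m=ctrl.camera_model('wrist')
for u,v,z in((317,157,.038),(317,236,.045),(317,76,.045),(232,78,.045),(401,75,.045)): print(onz(m,u,v,z,True).round(3))
E
```

```text
[0.5   0.352]
[0.578 0.357]
[0.424 0.347]
[0.428 0.268]
[0.415 0.425]
```

Centre (0.500, 0.352), so the far half is at (0.539, 0.355). Lowering.

```bash
python3 -m pendant '[[[-2,2,30],[0,0,0],1],[[0,0,40],[0,0,0],1],[[0,0,40],[0,0,0],1],[[0,0,22],[0,0,0],1],[[0,0,12],[0,0,0],1],[[0,0,7],[0,0,0],1],[[0,0,3],[0,0,0],1],[[0,0,0],[0,0,0],1],[[0,0,0],[0,0,0],1]]'
python3 go.py .539 .3545 .0138 93.8
```

```text
time_s: 20.15
ee_pos: [0.5405, 0.3566, 0.018]
orientation: [[-0.998, -0.065, 0.002], [-0.065, 0.998, 0.002], [-0.002, 0.002, -1.0]]
ft_force: [0.7, 0.7, -0.4]
finger_gap: 0.538
gripper_force: 15.0
t 20.15 pos [0.5405 0.3566 0.018 ] turn [ 0.1  0.1 -0. ] shift [ 1.6 -2.   4.2] gap 0.538233283731582 q6 -2.34
```

```bash
python3 -m pendant '[[[0,0,2],[0,0,0],1],[[0,0,2],[0,0,0],1],[[0,0,0],[0,0,0],1],[[0,0,0],[0,0,0],0.2],[[0,0,0],[0,0,0],0.2],[[0,0,0],[0,0,0],0.2],[[0,0,0],[0,0,0],0.2]]'
python3 -m pendant '[[[0,0,-10],[0,0,0],0.2],[[0,0,-30],[0,0,0],0.2],[[0,0,-40],[0,0,0],0.2],[[0,0,-40],[0,0,0],0.2],[[0,0,-35],[0,0,0],0],[[0,0,0],[0,0,0],0]]'
python3 go.py .70 .124 .17 105
```

```text
time_s: 20.85
ee_pos: [0.5397, 0.3559, 0.0122]
orientation: [[-0.998, -0.065, -0.0], [-0.065, 0.998, -0.0], [0.0, -0.0, -1.0]]
ft_force: [0.7, 0.3, -0.1]
finger_gap: 0.775
gripper_force: 0.0
time_s: 21.45
ee_pos: [0.5426, 0.3581, 0.1752]
orientation: [[-0.998, -0.066, 0.01], [-0.066, 0.998, 0.008], [-0.011, 0.008, -1.0]]
ft_force: [0.2, 1.0, -0.4]
finger_gap: 0.908
gripper_force: 0.0
t 21.45 pos [0.5426 0.3581 0.1752] turn [  0.4   0.7 -11.2] shift [ -91.4 -266.9    5.2] gap 0.9083180345934332 q6 -2.34
```

```bash
python3 -m pendant '[[[0,0,0],[0,0,-5.6],0],[[0,0,0],[0,0,-5.6],0],[[-11,-33,0],[0,0,0],0],[[-11,-33,0],[0,0,0],0],[[-11,-33,0],[0,0,0],0],[[-11,-33,0],[0,0,0],0],[[-11,-33,0],[0,0,0],0],[[-11,-33,0],[0,0,0],0],[[-11,-33,0],[0,0,0],0],[[-11,-33,0],[0,0,0],0]]'
python3 -m pendant '[[[0,0,0],[0,0,0],0],[[0,0,0],[0,0,0],0]]'
python3 go.py .70 .124 .17 105; python3 look.py w7.png
```

```text
time_s: 22.45
ee_pos: [0.6933, 0.1223, 0.1675]
orientation: [[-0.966, -0.258, -0.0], [-0.258, 0.966, -0.0], [0.0, 0.0, -1.0]]
ft_force: [-0.4, 0.4, 0.5]
finger_gap: 0.999
gripper_force: 0.0
time_s: 22.65
ee_pos: [0.6928, 0.1226, 0.167]
orientation: [[-0.967, -0.256, -0.001], [-0.256, 0.967, -0.0], [0.001, 0.0, -1.0]]
ft_force: [-0.8, -0.0, -0.0]
finger_gap: 1.001
gripper_force: 0.0
t 22.65 pos [0.6928 0.1226 0.167 ] turn [ 0.  -0.1 -0.2] shift [-7.3 -0.5 -3. ] gap 1.0006269646913288 q6 -1.72
```

View pics/w7.png

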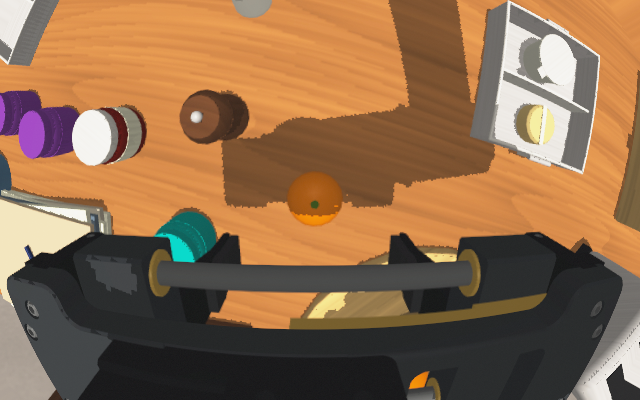

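```bash
python3 - <<'E'
from h import *
m=ctrl.camera_model('wrist'); p=onz(m,315,199,.021,True);t=np.radians(105);Y=np.array([np.cos(t),np.sin(t)]);X=np.array([-Y[1],Y[0]])
d=p-ctrl.state()['ee_pos'][:2]; print(p,'x',1e3*d@X,'y',1e3*d@Y)
E
```

```text
[0.69960097 0.12551343] x -7.382157043044865 y 0.05968290097869049
```

```bash
python3 -m pendant '[[[-7,0,30],[0,0,0],0],[[0,0,40],[0,0,0],0],[[0,0,40],[0,0,0],0],[[0,0,27],[0,0,0],0],[[0,0,15],[0,0,0],0],[[0,0,9],[0,0,0],0],[[0,0,1],[0,0,0],0],[[0,0,0],[0,0,0],1],[[0,0,0],[0,0,0],1],[[0,0,0],[0,0,0],1]]' 12
python3 -m pendant '[[[0,0,0],[0,0,0],1],[[0,0,0],[0,0,0],1],[[0,0,0],[0,0,0],1]]'
python3 go.py .70 .124 .004 105
```

```text
time_s: 23.7
ee_pos: [0.7004, 0.1257, 0.0071]
orientation: [[-0.966, -0.258, 0.002], [-0.258, 0.966, 0.001], [-0.003, 0.0, -1.0]]
ft_force: [0.2, -0.2, -0.1]
finger_gap: 0.812
gripper_force: 0.0
time_s: 24.0
ee_pos: [0.6999, 0.1254, 0.0062]
orientation: [[-0.966, -0.258, 0.001], [-0.258, 0.966, 0.0], [-0.001, -0.0, -1.0]]
ft_force: [-0.1, -0.3, 1.8]
finger_gap: 0.647
gripper_force: 12.0
t 24.0 pos [0.6999 0.1254 0.0062] turn [-0.   0.  -0.1] shift [ 0.3 -1.4  2.2] gap 0.6473842560142217 q6 -1.71
```

```bash
python3 -m pendant '[[[0,0,-5],[0,0,0],1],[[0,0,-15],[0,0,0],1],[[0,0,-30],[0,0,0],1],[[0,0,-40],[0,0,0],1],[[0,0,-40],[0,0,0],1],[[0,0,-40],[0,0,0],1],[[0,0,0],[0,0,0],1]]'
python3 go.py .55 -.3785 .17 70.5
```

```text
time_s: 24.7
ee_pos: [0.7034, 0.1261, 0.1851]
orientation: [[-0.966, -0.259, 0.015], [-0.259, 0.966, 0.004], [-0.016, -0.001, -1.0]]
ft_force: [-0.0, 0.6, -0.4]
finger_gap: 0.647
gripper_force: 12.0
t 24.7 pos [0.7034 0.1261 0.1851] turn [ 0.2  0.9 34.5] shift [ -23.9 -526.9   15.1] gap 0.6465407189773513 q6 -1.71
```

```bash
python3 -m pendant '[[[0,0,0],[0,0,8.5],1],[[0,0,0],[0,0,8.5],1],[[0,0,0],[0,0,8.5],1],[[0,0,0],[0,0,8.5],1],[[-2,-35,0],[0,0,0],1],[[-2,-35,0],[0,0,0],1],[[-2,-35,0],[0,0,0],1],[[-2,-35,0],[0,0,0],1],[[-2,-35,0],[0,0,0],1],[[-2,-35,0],[0,0,0],1]]'
python3 -m pendant '[[[-2,-35,0],[0,0,0],1],[[-2,-35,0],[0,0,0],1],[[-2,-35,0],[0,0,0],1],[[-2,-35,0],[0,0,0],1],[[-2,-35,1],[0,0,0],1],[[-1,-35,1],[0,0,0],1],[[-1,-35,1],[0,0,0],1],[[0,-25,1],[0,0,0],1],[[0,-10,0],[0,0,0],1],[[0,0,0],[0,0,0],1]]'
python3 go.py .55 -.3785 .17 70.5; python3 look.py w8.png
```

```text
time_s: 25.7
ee_pos: [0.6417, -0.0782, 0.1761]
orientation: [[-0.945, 0.326, 0.0], [0.326, 0.945, 0.0], [-0.0, 0.0, -1.0]]
ft_force: [0.4, -0.4, -0.4]
finger_gap: 0.65
gripper_force: 12.0
time_s: 26.7
ee_pos: [0.5616, -0.3466, 0.1717]
orientation: [[-0.944, 0.329, 0.0], [0.329, 0.944, 0.0], [-0.0, 0.0, -1.0]]
ft_force: [-0.1, 0.8, -0.3]
finger_gap: 0.652
gripper_force: 12.0
t 26.7 pos [ 0.5616 -0.3466  0.1717] turn [0.  0.  0.3] shift [  0.3 -34.    1.7] gap 0.6523070896593424 q6 -1.6
```

View pics/w8.png

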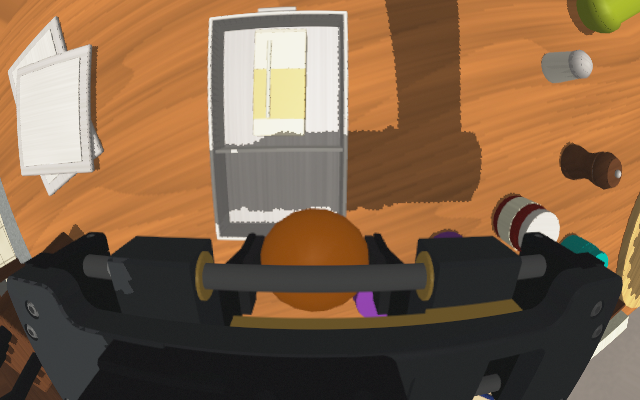

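The carton lies flat and clear of the cross wall (row 150). The far left rim corner is at (219,239); the cross wall ends are at (214,151) and (345,150).

```bash
python3 - <<'E'
from h import *
m=ctrl.camera_model('wrist')
A,B=[onz(m,u,v,.038,True) for u,v in((214,151),(345,150))]
F=onz(m,219,239,.045,True);N=[onz(m,u,v,.045,True) for u,v in((209,18),(347,12))]
d=(B-A)/np.linalg.norm(B-A);n=np.array([d[1],-d[0]])
print(A,B,'small',(A+B)/2+n*.044,F,N,'centre',(F+N[1])/2,'yaw',np.degrees(np.arctan2(n[1],n[0])))
E
python3 go.py .55 -.3785 .17 70.5
```

```text
[ 0.48750679 -0.42511415] [ 0.53018874 -0.3038343 ] small [ 0.5503525  -0.37908096] [ 0.57280424 -0.45432516] [array([ 0.36026215, -0.38366711]), array([ 0.40368691, -0.25891727])] centre [ 0.48824558 -0.35662121] yaw -19.388471926659307
t 26.75 pos [ 0.5622 -0.3456  0.1717] turn [0.  0.  0.4] shift [  0.5 -35.1   1.7] gap 0.6469226024818189 q6 -1.6
```

```bash
python3 -m pendant '[[[0,-25,0],[0,0,0],1],[[0,-10,5],[0,0,0],1],[[0,0,35],[0,0,0],1],[[0,0,40],[0,0,0],1],[[0,0,40],[0,0,0],1],[[0,0,20],[0,0,0],1],[[0,0,10],[0,0,0],1],[[0,0,6],[0,0,0],1],[[0,0,2],[0,0,0],1],[[0,0,0],[0,0,0],1]]'
python3 go.py .55 -.379 .0092 70.5
```

```text
time_s: 27.75
ee_pos: [0.5517, -0.3788, 0.0147]
orientation: [[-0.945, 0.326, 0.002], [0.326, 0.945, -0.001], [-0.002, -0.0, -1.0]]
ft_force: [0.2, 0.6, -0.9]
finger_gap: 0.65
gripper_force: 12.0
t 27.75 pos [ 0.5517 -0.3788  0.0147] turn [-0.   0.1  0.5] shift [ 1.6 -0.8  5.5] gap 0.6497099946100398 q6 -1.54
```

```bash
python3 -m pendant '[[[1,0,3],[0,0,0],1],[[0,0,2],[0,0,0],1],[[0,0,0],[0,0,0],1],[[0,0,0],[0,0,0],0.2],[[0,0,0],[0,0,0],0.15],[[0,0,0],[0,0,0],0.15],[[0,0,0],[0,0,0],0.15]]'
python3 -m pendant '[[[0,0,-10],[0,0,0],0.15],[[0,0,-30],[0,0,0],0.15],[[0,0,-40],[0,0,0],0.15],[[0,0,-40],[0,0,0],0.15],[[0,0,-35],[0,0,0],0],[[-30,0,0],[0,0,0],0],[[-30,0,0],[0,0,0],0],[[0,0,0],[0,0,0],0],[[0,0,0],[0,0,0],0]]'
python3 - <<'E'
from h import *
a=cv2.resize(grab('wrist','w9.png'),(480,300)); b=grab('top','t3.png')[140:290,130:490]
b=cv2.resize(b,(720,300)); o=np.zeros((600,720,3),np.uint8); o[:300,:480]=a; o[300:]=b
cv2.imwrite('pics/end.png',o[:,:,::-1])
E
```

```text
time_s: 28.45
ee_pos: [0.5499, -0.3784, 0.0085]
orientation: [[-0.945, 0.327, -0.0], [0.327, 0.945, -0.0], [-0.0, -0.0, -1.0]]
ft_force: [0.2, 0.5, 0.1]
finger_gap: 0.834
gripper_force: 0.0
time_s: 29.35
ee_pos: [0.6065, -0.3978, 0.1632]
orientation: [[-0.945, 0.326, -0.001], [0.326, 0.945, 0.0], [0.001, 0.0, -1.0]]
ft_force: [-1.2, -0.7, -1.0]
finger_gap: 0.995
gripper_force: 0.0
```

View pics/end.png

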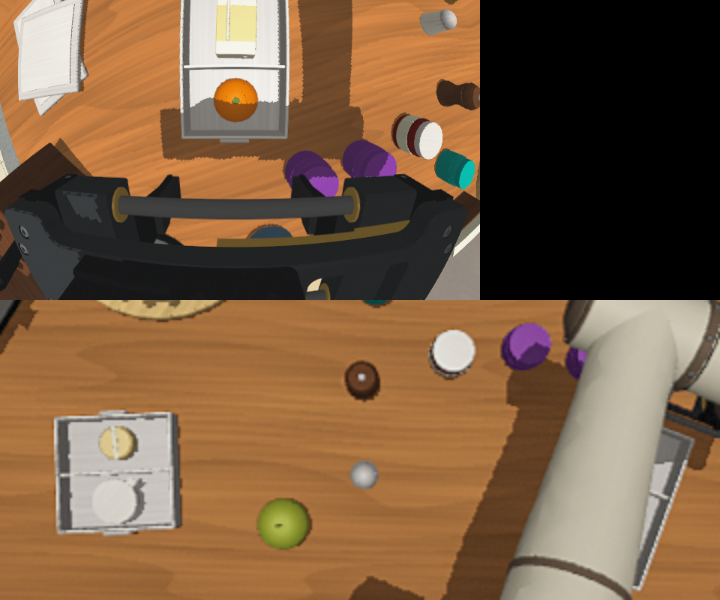

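The final pictures show the mandarin upright in the smaller compartment, the carton flat in the larger one, and the cheese and pot each flat in their own half. The bystanders look to be where they were. Handing in.

```bash
python3 -c "
from cell import ctrl; print(ctrl.finish_job())"
```

```text
the job is handed in; nothing more can be done
None
```

I packed all four things into their compartments (pot in the square box's near half, cheese in the far), and handed the job in at about 29 s; the final pictures showed everything in place, but no verdict was returned.

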